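# Power up the assembly fixture and start its test cycle

## Robot

A 7-joint arm with a two-finger parallel gripper is mounted at the origin on the work surface. World frame = base frame: x ahead of the robot, y to its left, z up, the work surface at z = 0. Lengths are in m, angles in rad, forces in N, time in s.
With the tool pointing down it reaches from about 0.425 to 0.95 m from the base axis. Payload 4.7 kg.
Tool frame: the origin (TCP) lies at the centre of the arm's flange, where the gripper is bolted on; the fingertips stand 173 mm ahead of it and the grasp point (between the pads) lies 155 mm ahead of it; z points along the fingers, y is the line along which they close (so a half turn about z gives the same grasp; the last joint's range is limited). The gripper opens to 85 mm and grips with 20 to 120 N. Pads are 22 mm wide; open, the fingers measure 114 mm over their backs; the gripper's body (76 mm by 85 mm) begins 54 mm behind the grasp point. The pads swing forward as they close: fully open they stand 13 mm farther back than shut.
Start: joints at [-1.162, 0.469, -0.049, 1.532, 0.024, 1.141, -0.082], TCP at [0.286, 0.611, 0.405] pointing down, gripper open.
Joint ranges: [-2.59, 2.59], [-0.33, 1.99], [-1.39, 1.29], [0.1, 2.45], [-1.04, 4.18], [0.21, 1.99], [-2.66, 2.66]. Speed limits (rad/s): [2.57, 2.57, 3.14, 3.14, 3.14, 3.14, 3.14].

## Interface

Orientations are given as a unit quaternion [x, y, z, w].
In Python, from station import manip gives the robot as it stands.
- The arm moves only by the tool apply_moves, never from a script. Its argument "motion" is text: rows parted by semicolons, each of 7 numbers parted by spaces: the turn, a rotation vector about the tool's x, y, z in degrees, then the shift along the tool's x, y, z in m, then the opening, from 0 (shut) to 1 (fully open). A call has 1 to 20 rows; each row shifts and turns the commanded pose from where the row before left it, along the tool's axes as they then stand; what a row does not reach is not made up. A row lasts 1/8 s, in which the tool goes at most 62.5 mm and 10.7 degrees, less where a joint would pass 70% of its speed; a pose out of reach is approached as far as the arm can. A call is refused whole if a number of a shift passes 0.0625 or a number of a turn 10.7, either way. A call with a gripper value outside its range is refused whole. The fingers move at their own pace and stop on an object; the grip force is fixed at half the most. Time passes only in rows, so rows that do not move let the fingers close. It gives the time, the measured TCP pose, the force, the opening and the grip force at its end, in the units of the state.
- manip.read_state(): the state, without advancing time (a new reading comes with each control period).
- manip.get_image(name): name is "scene" or "side" or "wrist"; returns (picture, depth): 420x560x3 uint8, red, green, blue; 420x560 float32, m along the optical axis (not along the pixel's ray), 0 where there is no reading.
- manip.calibration(name): a dict with "fx", "fy", "cx", "cy" (pixels), "extrinsics" (4x4, takes a point from camera to world coordinates). Camera axes: x right, y up, looking along -z (the intrinsics and any distortion apply to the point x, -y, -z); pixel columns grow to the right and rows downward; lengths in m; the calibration is good to about 2 mm. The wrist camera is an equidistant fisheye: a pixel r from the principal point sees the ray r / f radians off the axis. A picture is of the moment at which its call begins: read the wrist's pose just before it. calibration takes no time and is no camera call; for the wrist camera it gives the pose at the moment of the call.
- manip.close_job(): hands the job in; it is judged then, once.
Trained networks look in the newest picture that a camera, given by its name, has taken for a name from the list of things; names that differ only in an ending like _2 or _b are one class to them, and where a whole thing is asked for, a point or a joint stands for the part that bears it (a point fixed in the world has none). Each returns a list of dicts, best first, with "conf" (0 to 1); they miss things now and then, are a little off and sometimes report something else, mostly with a low value. They report only what shows in the picture. A call takes as long as a camera call.
- manip.find_in(name, camera): "xyz" ([x, y, z] in m, in the coordinates of the camera as it stood for that picture, good to about 4 mm: the middle of the surface that is visible of it).
- manip.masks_of(name, camera): "mask" (420x560 bool, what is visible of it).
- manip.tip_of(name, camera): "xyz" ([x, y, z] in m, in the coordinates of the camera as it stood for that picture, good to about 4 mm: a listed point, or the origin of a listed thing).
The state is a dict: "time_s": time; "joints": joint angles; "joint_velocities": joint speeds; "effort": joint torques, N m; "position": TCP position; "tool_rot": TCP orientation; "contact_force": force on the tool from outside, world axes, zero at the start; "ft_torque": the same for the moment, N m; "gripper_width": finger opening in m; "finger_force": force on a finger pad.
Only numpy, scipy, OpenCV 4.12 (cv2) and the standard library are available. Lean on these libraries where they do the work, as an engineer would, in place of code of your own. Each camera call takes 0.05 s, during which the arm holds its last target. There are 200 camera calls.

## Task

Bring the assembly fixture up for its test run: switch on the power strip by pressing the dotted half of its amber rocker right down, then press the blue reset button on the operator box fully in and let it go, then press the green start button fully in and let it go. Press with the fingertips only and leave the red stop button and the red emergency-stop mushroom alone; do not lift or shift the strip, the box or anything else on the bench.

Things in the scene. Friction and masses are not known exactly. Their poses are not given: they have to be found in the camera images.
- strip: Loose silver power strip, 250 mm long (its own y), 54 mm wide (x), 45 mm high, about 1.1 kg, lying flat on the bench. Origin: centre of its underside; z up. On top: the rocker near its +y end (centre at y = +86 mm), three black sockets, and a white plug-in adapter at the -y end (its top 81 mm above the bench).
- mains_rocker (a joint): Amber rocker switch on the strip, 26 mm across it and 32 mm along it, hinged across the strip. 0 = off: its outer half (white dot, towards the strip's +y end) stands up, the other half lies level. 0.35 rad = on: the dotted half lies level, the other stands up. Stiff: it stays where it is left, so press it right down; takes 3 to 7 N.
- rocker_on_half (a point): Middle of the top face of the rocker's dotted half, the half to press; moves with it. Off: 8 mm outward (strip +y) of the hinge, 56 mm above the bench, the half's outer edge highest at 58 mm. On: the whole half level at 53 mm. The frame around the rocker is 47 mm above the bench.
- opbox: Loose grey operator box, 236 mm long (its own y), 85 mm wide (x), flat lid 65 mm above the bench, about 1.3 kg, on rubber feet. Origin: centre of its underside; z up. In one row along its middle, from the +y end: red emergency-stop mushroom on a yellow disc (y = +76 mm), red stop button (+16), green start button (-34), blue reset button (-84).
- btn_reset (a joint): Travel of the blue reset button, m: 0 = out, 0.005 = fully in. Spring-return push button pressed straight down into the box; 2 N to start moving, 6 N fully in.
- btn_start (a joint): Travel of the green start button, m: as for the reset button.
- btn_stop (a joint): Travel of the red stop button, m: as for the reset button. Not to be pressed.
- estop (a joint): Travel of the emergency-stop mushroom, m: 0 = out, 0.004 = struck. Not to be pressed.
- reset_top (a point): Centre of the top of the blue reset button's cap: 26 mm diameter, 79 mm above the bench when out; moves down with the cap. Around it a steel collar, 31 mm diameter, 70 mm above the bench.
- start_top (a point): Centre of the top of the green start button's cap; same sizes as the reset button.
- stop_top (a point): Centre of the top of the red stop button's cap; same sizes as the reset button.
- estop_top (a point): Centre of the top of the red emergency-stop mushroom: 40 mm diameter, 98 mm above the bench.
- glue_bottle: Bystander: small yellow glue bottle with a red nozzle, standing, 34 mm diameter, 82 mm tall; origin at its underside.
- tape_roll: Bystander: roll of yellow tape lying flat, 100 mm diameter, 48 mm high; origin at its underside.
- frame_bracket: Bystander: black rectangular frame standing upright, 90 mm wide, 90 mm high, 20 mm thick; origin at its underside.
- rail_offcut: Bystander: black rail offcut lying flat, 140 x 28 x 20 mm; origin at its underside.
- marker_yellow: Bystander: yellow marker pen with a white cap, lying, 130 mm long, 15 mm thick; origin at its underside near mid-length.
- marker_white: Bystander: white marker pen with a blue cap, lying, 130 mm long, 15 mm thick; origin at its underside near mid-length.
- screwdriver: Bystander: red-handled screwdriver, lying; origin at its underside.

How it is judged:
On the way, in this order (a step that is already met when the one before it is completed fails the run):
1. the power strip's rocker is pressed on (value of joint mains_rocker above 0.26 rad and contact force between the fingers and strip above 0.5 N), for 0.02 s.
2. then the blue reset button is pressed in with the fingers while the power is on (value of joint mains_rocker above 0.26 rad and value of joint btn_reset above 0.0035 m and contact force between the fingers and opbox above 0.5 N), for 0.04 s.
3. the reset button is let go and the green start button is pressed in with the fingers (value of joint mains_rocker above 0.26 rad and value of joint btn_reset below 0.001 m and value of joint btn_start above 0.0035 m and contact force between the fingers and opbox above 0.5 N), for 0.04 s.
At the end, for the whole second after the job is handed in: The rocker is on (joint above 0.26 rad), all four controls of the operator box are out again (within 1 mm), and the strip and the box lie still within 20 mm of where they stood (value of joint mains_rocker above 0.26 rad and value of joint each of btn_reset, btn_start, btn_stop, estop below 0.001 m and not (distance of strip from where it was at the start of the episode above 0.02 m) and not (distance of opbox from where it was at the start of the episode above 0.02 m) and linear speed of each of strip, opbox below 0.01 m/s); the robot touches nothing.
It fails at once if the start button is pressed (over 2 mm) while the power is off (value of joint btn_start above 0.002 m and value of joint mains_rocker below 0.17 rad).
It fails at once if the start and reset buttons are pressed together (value of joint each of btn_start, btn_reset above 0.002 m).
It fails at once if the red stop button or the emergency stop is pressed (over 1.5 mm) (value of joint any of btn_stop, estop above 0.0015 m).
It fails at once if the power strip or the operator box is lifted, carried or shoved (over 20 mm) or tipped (distance of any of strip, opbox from where it was at the start of the episode above 0.02 m or angle between any of strip, opbox's own z axis and vertical above 0.1 rad).
It fails at once if another thing on the bench is moved more than 20 mm (distance of any of glue_bottle, tape_roll, frame_bracket, rail_offcut, marker_yellow, marker_white, screwdriver from where it was at the start of the episode above 0.02 m).
It also fails if it takes over 40 s, if anything falls off the work surface, if the arm or the gripper's body presses on something with over 40 N, if the wrist force passes 120 N, or if a joint passes its speed limit or range.

## Working session

There is one attempt and no reset: what is moved stays moved. The work goes in short steps, Python scripts to look and compute and a tool call to move; the robot and the scene stay as the last step left them, time stands still between calls to the robot, and variables do not carry over. Pictures are saved under pics/ and viewed, at most 10 in all, crops included, and the job is handed in when it is done.

Besides the shell and the picture viewer there is one more tool, called after ">>>" in YAML: its name, and indented under it one key for each argument. apply_moves: Moves the arm, as the interface text tells. Its arguments: {"type":"object","properties":{"motion":{"type":"string"}},"required":["motion"]}

```bash
mkdir -p pics; cat > h.py <<'E'
from station import manip
import numpy as np, cv2
def w(cam,p):
    E=np.array(manip.calibration(cam)["extrinsics"]); return E[:3,:3]@np.array(p)+E[:3,3]
E
python3 - <<'E'
from h import *
s=manip.read_state(); print(s["position"],s["tool_rot"],s["gripper_width"],s["time_s"])
for c in ["scene","side"]:
    im,d=manip.get_image(c); cv2.imwrite(f"pics/{c}.png",im[:,:,::-1])
    for n in ["rocker_on_half","reset_top","start_top","stop_top","estop_top","strip","opbox"]:
        r=manip.tip_of(n,c)
        print(c,n,[(np.round(w(c,x["xyz"]),4).tolist(),round(x["conf"],2)) for x in r[:2]])
E
```

```text
[0.28603138 0.6111354  0.40364446] [ 2.17116198e-01  9.76145264e-01 -9.73771912e-04 -1.80451219e-04] 0.08514874322533804 0.0
scene rocker_on_half [([0.4953, -0.2502, 0.0807], 0.7), ([0.5562, 0.3348, 0.0583], 0.56)]
scene reset_top []
scene start_top [([0.4942, -0.2521, 0.0769], 0.53)]
scene stop_top [([0.5055, -0.2042, 0.082], 0.65), ([0.4862, -0.3024, 0.0777], 0.53)]
scene estop_top [([0.5214, -0.1422, 0.0979], 0.68), ([0.5055, -0.2035, 0.0786], 0.41)]
scene strip [([0.5643, 0.2347, 0.0021], 0.58)]
scene opbox [([0.4976, -0.2175, -0.0006], 0.96), ([0.4946, -0.2508, 0.0779], 0.42)]
side rocker_on_half [([0.5583, 0.3318, 0.0564], 0.42), ([0.4954, -0.2499, 0.0826], 0.39)]
side reset_top [([0.4825, -0.2989, 0.0792], 0.65)]
side start_top [([0.494, -0.2485, 0.0797], 0.62)]
side stop_top [([0.5062, -0.2048, 0.0799], 0.43)]
side estop_top [([0.5193, -0.1397, 0.0992], 0.49)]
side strip [([0.5592, 0.232, 0.0012], 0.96)]
side opbox [([0.5036, -0.2164, 0.001], 0.96)]
```

View pics/scene.png

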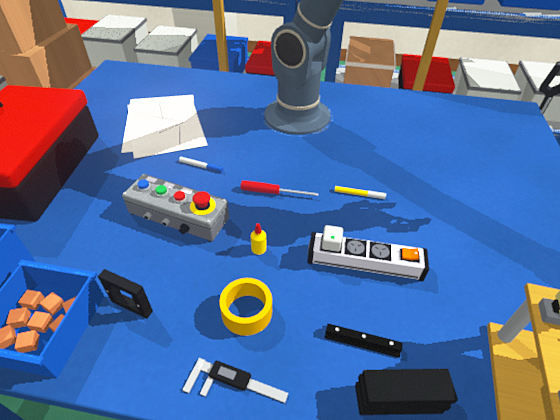

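View pics/side.png

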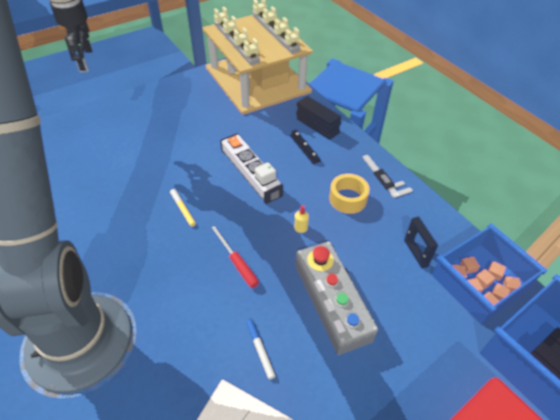

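The scene picture shows the rocker at (410,254) on the strip's right end, next to the sockets. On the box, blue is at (143,184), green (161,190), stop (180,196) and the mushroom (202,203). In the side view they are at (235,142) for the rocker, then (352,320), (342,300), (332,280) and (320,257). I'll refine these using colour and depth.

```bash
cat > m.py <<'E'
from h import *
def blobs(cam, im, d):
    k=manip.calibration(cam); E=np.array(k["extrinsics"])
    v,u=np.mgrid[:420,:560]; P=np.stack([(u-k["cx"])/k["fx"]*d,-(v-k["cy"])/k["fy"]*d,-d],-1)@E[:3,:3].T+E[:3,3]
    H=cv2.cvtColor(im,cv2.COLOR_RGB2HSV)
    for n,(lo,hi),(x,y),z in [("rock",(8,24),(.557,.325),(.049,.065)),("blue",(100,125),(.484,-.301),(.074,.09)),("green",(45,80),(.494,-.251),(.074,.09))]:
        m=(H[...,0]>=lo)&(H[...,0]<=hi)&(H[...,1]>120)&(abs(P[...,0]-x)<.03)&(abs(P[...,1]-y)<.03)&(P[...,2]>z[0])&(P[...,2]<z[1])
        if m.sum(): q=P[m]; print(cam,n,m.sum(),np.round(q.mean(0),4),np.round(np.percentile(q,[3,97],axis=0),4).tolist())
    # strip top outline
    m=(abs(P[...,0]-.56)<.06)&(abs(P[...,1]-.233)<.16)&(P[...,2]>.038)&(P[...,2]<.05)
    r=cv2.minAreaRect(P[m][:,:2].astype(np.float32)*1000); print("strip",r)
E
python3 - <<'E'
from m import *
for c in ["scene","side"]:
    im,d=manip.get_image(c); blobs(c,im,d)
E
```

```text
scene rock 172 [0.5611 0.3187 0.0539] [[0.5471, 0.3041, 0.0504], [0.5731, 0.3336, 0.0584]]
scene blue 72 [ 0.4878 -0.2975  0.078 ] [[0.4761, -0.3089, 0.0749], [0.4982, -0.2878, 0.0807]]
scene green 72 [ 0.4989 -0.2491  0.0782] [[0.4879, -0.2606, 0.0745], [0.5083, -0.2386, 0.0813]]
strip ((559.5729370117188, 233.7957763671875), (59.048500061035156, 250.1335906982422), 0.16149485111236572)
side rock 66 [0.556  0.3189 0.0551] [[0.5458, 0.305, 0.0504], [0.5669, 0.3332, 0.0593]]
side blue 97 [ 0.4838 -0.2997  0.0792] [[0.4743, -0.31, 0.0764], [0.4938, -0.2896, 0.0819]]
side green 27 [ 0.4928 -0.2532  0.0792] [[0.4855, -0.2604, 0.0765], [0.4997, -0.2454, 0.082]]
strip ((556.5413818359375, 235.403076171875), (58.53218078613281, 252.71072387695312), 0.25006207823753357)
```

>>> apply_moves:
  motion: "0 0 9.27 0 0 0 0;0 0 9.27 0 0 0 0;0 0 9.27 0 0 0 0;0 0 9.27 0 0 0 0;0 0 9.27 0 0 0 0;0 0 9.27 0 0 0 0;0 0 9.27 0 0 0 0;0 0 0 -0.035 0.034 0 0;0 0 0 -0.035 0.034 0 0;0 0 0 -0.035 0.034 0 0;0 0 0 -0.035 0.034 0 0;0 0 0 -0.035 0.034 0 0;0 0 0 -0.035 0.034 0 0;0 0 0 -0.035 0.034 0 0;0 0 0 -0.034 0.034 0 0;0 0 0 0 0 0.03 0;0 0 0 0 0 0.03 0;0 0 0 0 0 0.03 0;0 0 0 0 0 0 0"

```text
time_s: 3.28
position: [0.5574, 0.3323, 0.3124]
tool_rot: [0.707, 0.707, -0.003, -0.001]
contact_force: [0.6, -0.2, 0.4]
gripper_width: -0.0001
finger_force: 0.0
```

>>> apply_moves:
  motion: "0 0 0 0 0 0.03 0;0 0 0 0 0 0.03 0;0 0 0 0 0 0.005 0;0 0 0 0 0 0 0"

```text
time_s: 3.78
position: [0.5588, 0.3328, 0.2511]
tool_rot: [0.707, 0.707, 0.001, 0.0]
contact_force: [0.3, -0.1, 0.2]
gripper_width: -0.0004
finger_force: 0.0
```

```bash
python3 - <<'E'
from h import *
s=manip.read_state(); print(s["position"],s["contact_force"])
a,_=manip.get_image("wrist")
b,_=manip.get_image("side"); c,_=manip.get_image("scene")
b=cv2.resize(b[100:205,170:310],(560,420)); 
c=cv2.resize(c[190:295,330:470],(560,420))
o=np.hstack([a,b,c]); cv2.imwrite("pics/r.png",cv2.resize(o,(800,200))[:,:,::-1])
E
```

```text
[0.55882074 0.33280733 0.25108714] [ 0.30540468 -0.13142535  0.1568073 ]
```

View pics/r.png

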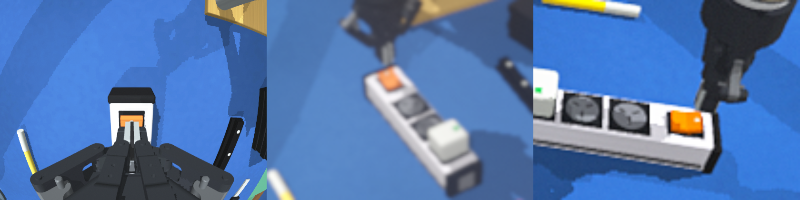

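The wrist view shows the tips over the rocker, and the scene crop shows them just above and outside it. I'll check by projecting the tip and the target into the images.

```bash
cat > pr.py <<'E'
from h import *
def proj(cam,p):
    k=manip.calibration(cam);E=np.array(k["extrinsics"]);q=E[:3,:3].T@(np.array(p)-E[:3,3]);x,y,z=q[0],-q[1],-q[2]
    if cam=="wrist":
        r=np.hypot(x,y);t=np.arctan2(r,z);return k["cx"]+k["fx"]*t*x/r,k["cy"]+k["fy"]*t*y/r
    return k["cx"]+k["fx"]*x/z,k["cy"]+k["fy"]*y/z
def show(pts,fn):
    o=[]
    for c in ["scene","wrist"]:
        im,_=manip.get_image(c); im=np.ascontiguousarray(im); uv=[proj(c,p) for p in pts]
        u,v=np.array(uv[-1]).astype(int); h=35 if c=="scene" else 60; v=min(max(v,h),420-h)
        s=400/(2*h); cr=cv2.resize(im[v-h:v+h,u-h:u+h],(400,400),interpolation=cv2.INTER_CUBIC)
        for (a,b),col in zip(uv,[(255,0,255),(0,255,255),(0,255,0)]):
            cv2.circle(cr,(int((a-u+h+.5)*s),int((b-v+h+.5)*s)),4,col,1)
        o.append(cr)
    cv2.imwrite(fn,np.hstack(o)[:,:,::-1])
E
python3 - <<'E'
from pr import *
s=manip.read_state();p=s["position"]
show([p-[0,0,.173],[.558,.332,.056],[.558,.320,.053]],"pics/r2.png")
E
```

```text
(no output)
```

View pics/r2.png

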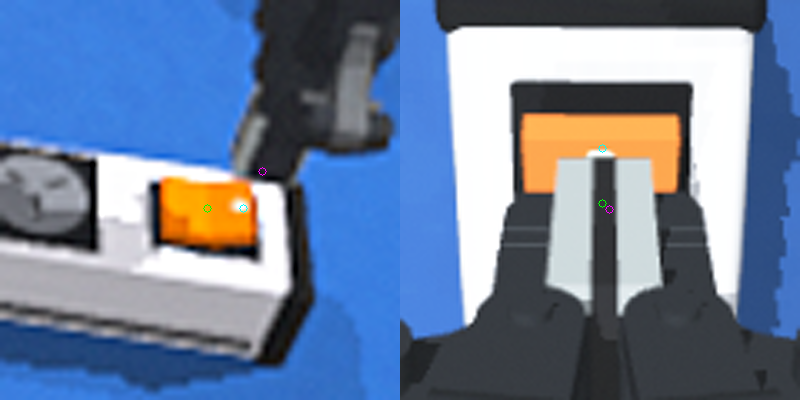

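The projected target falls on the white dot in both views, at (243,208) and (602,149), and the tip marker sits within the fingertips. I'll press now.

>>> apply_moves:
  motion: "0 0 0 0 0 0.01 0;0 0 0 0 0 0.008 0;0 0 0 0 0 0.003 0;0 0 0 0 0 0.003 0;0 0 0 0 0 0.002 0;0 0 0 0 0 0 0;0 0 0 0 0 0 0"

```text
time_s: 4.9
position: [0.5581, 0.3337, 0.2263]
tool_rot: [0.707, 0.708, 0.001, -0.001]
contact_force: [-5.4, 0.2, 16.0]
gripper_width: 0.0
finger_force: 8.1
```

>>> apply_moves:
  motion: "0 0 0 0 0 0.001 0;0 0 0 0 0 0 0;0 0 0 0 0 -0.02 0;0 0 0 0 0 -0.05 0;0 0 0 0 0 -0.05 0;0 0 0 -0.03 0 0 0;0 0 0 -0.03 0 0 0;0 0 0 0 0 0 0"

```text
time_s: 5.9
position: [0.5589, 0.269, 0.343]
tool_rot: [0.709, 0.705, -0.001, 0.001]
contact_force: [-0.1, 0.7, 0.4]
gripper_width: 0.0
finger_force: 0.0
```

```bash
python3 - <<'E'
from pr import *
s=manip.read_state();print(s["position"],s["contact_force"])
k=manip.calibration
show([[.558,.332,.053],[.558,.304,.058],[.558,.320,.053]],"pics/r3.png")
E
```

```text
[0.55892319 0.2690052  0.34298781] [-0.08391373  0.68308905  0.39974825]
```

View pics/r3.png

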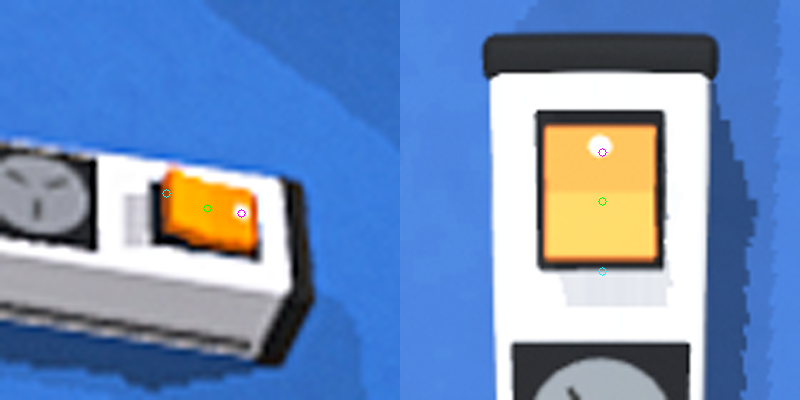

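The rocker has tipped over: the inner half now stands up (at 165,190 in the scene crop), the dotted half is level and the strip hasn't moved. Next is the blue button.

>>> apply_moves:
  motion: "0 0 0 -0.035 -0.0046 0 0;0 0 0 -0.041 -0.0053 0 0;0 0 0 -0.041 -0.0053 0 0;0 0 0 -0.041 -0.0053 0 0;0 0 0 -0.041 -0.0053 0 0;0 0 0 -0.041 -0.0053 0 0;0 0 0 -0.041 -0.0053 0 0;0 0 0 -0.041 -0.0053 0 0;0 0 0 -0.041 -0.0053 0 0;0 0 0 -0.041 -0.0053 0 0;0 0 0 -0.041 -0.0053 0 0;0 0 0 -0.041 -0.0053 0 0;0 0 0 -0.041 -0.0053 0 0;0 0 0 -0.041 -0.0053 0 0;0 0 0 0 0 0 0;0 0 0 0 0 0.03 0;0 0 0 0 0 0.03 0;0 0 0 0 0 0 0"

```text
time_s: 8.25
position: [0.4855, -0.2933, 0.2805]
tool_rot: [0.706, 0.708, -0.001, -0.003]
contact_force: [0.3, -0.8, 0.5]
gripper_width: -0.0002
finger_force: 0.0
```

```bash
python3 - <<'E'
from pr import *
s=manip.read_state();p=s["position"];print(p,s["contact_force"],s["time_s"])
show([p-[0,0,.173],[.4955,-.251,.079],[.4855,-.299,.079]],"pics/b.png")
E
```

```text
[ 0.48546963 -0.29329477  0.28049908] [ 0.26975697 -0.83834817  0.47729938] 8.25
```

View pics/b.png

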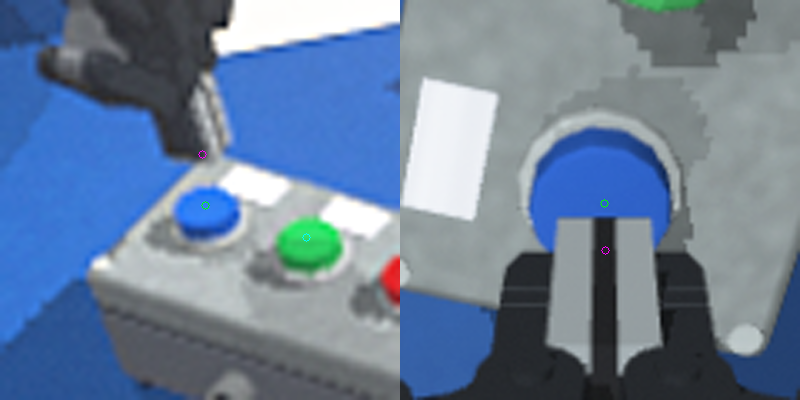

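The target marker is on the blue cap at (604,203), and the green one is also centred. I'll press blue.

>>> apply_moves:
  motion: "0 0 0 -0.005 0 0.02 0;0 0 0 0 0 0.008 0;0 0 0 0 0 0.003 0;0 0 0 0 0 0.003 0;0 0 0 0 0 0.001 0;0 0 0 0 0 0 0;0 0 0 0 0 0 0"

```text
time_s: 9.22
position: [0.4847, -0.3006, 0.2481]
tool_rot: [0.707, 0.707, 0.0, -0.0]
contact_force: [-2.6, 1.0, 5.9]
gripper_width: 0.0001
finger_force: 2.7
```

>>> apply_moves:
  motion: "0 0 0 0 0 0.001 0;0 0 0 0 0 0.001 0;0 0 0 0 0 0 0;0 0 0 0 0 0 0"

```text
time_s: 9.72
position: [0.4846, -0.3007, 0.2473]
tool_rot: [0.707, 0.707, 0.0, -0.0]
contact_force: [-6.0, 3.4, 13.4]
gripper_width: -0.0
finger_force: 7.1
```

>>> apply_moves:
  motion: "0 0 0 0 0 -0.02 0;0 0 0 0 0 -0.02 0;0 0 0 0 0 0 0;0 0 0 0.025 0.0055 0 0;0 0 0 0.025 0.0055 0 0;0 0 0 0 0 0 0;0 0 0 0 0 0 0"

```text
time_s: 10.6
position: [0.4958, -0.2512, 0.2852]
tool_rot: [0.707, 0.707, -0.0, 0.0]
contact_force: [-0.6, -0.8, 0.5]
gripper_width: -0.0004
finger_force: 0.0
```

>>> apply_moves:
  motion: "0 0 0 0 0 0.02 0;0 0 0 0 0 0.012 0;0 0 0 0 0 0.003 0;0 0 0 0 0 0.003 0;0 0 0 0 0 0.002 0;0 0 0 0 0 0.001 0;0 0 0 0 0 0 0;0 0 0 0 0 0 0"

```text
time_s: 11.6
position: [0.4953, -0.2516, 0.2472]
tool_rot: [0.707, 0.707, 0.0, -0.0]
contact_force: [-8.0, 1.5, 20.0]
gripper_width: 0.0001
finger_force: 10.1
```

Bottomed at 20 N. I'll back off now.

>>> apply_moves:
  motion: "0 0 0 0 0 -0.02 0;0 0 0 0 0 -0.05 0;0 0 0 0 0 -0.05 0;0 0 0 0 0 0 0;0 0 0 0 0 0 0;0 0 0 0 0 0 0"

```text
time_s: 12.35
position: [0.4957, -0.2501, 0.3633]
tool_rot: [0.707, 0.707, -0.0, -0.001]
contact_force: [0.5, -0.1, -0.2]
gripper_width: -0.0005
finger_force: 0.0
```

```bash
python3 - <<'E'
from m import *
print(manip.read_state()["contact_force"])
for c in ["scene","side"]:
    im,d=manip.get_image(c); blobs(c,im,d)
    if c=="scene": cv2.imwrite("pics/end.png",im[:,:,::-1])
E
```

```text
[ 0.53881918 -0.13748922 -0.19366234]
scene rock 168 [0.5611 0.3185 0.0543] [[0.5473, 0.3037, 0.0506], [0.5725, 0.3341, 0.0586]]
scene blue 69 [ 0.4882 -0.2979  0.0784] [[0.477, -0.3089, 0.0755], [0.4988, -0.2881, 0.0802]]
scene green 72 [ 0.499  -0.2491  0.0782] [[0.4889, -0.2606, 0.0748], [0.5095, -0.2392, 0.0804]]
strip ((559.4764404296875, 233.7783203125), (249.78306579589844, 57.82680892944336), 89.84782409667969)
side rock 51 [0.5557 0.3161 0.0559] [[0.5455, 0.3049, 0.0503], [0.5654, 0.3311, 0.0603]]
side blue 95 [ 0.4838 -0.2994  0.0792] [[0.4739, -0.3093, 0.0768], [0.4931, -0.2894, 0.0823]]
side green 1 [ 0.4914 -0.2585  0.0783] [[0.4914, -0.2585, 0.0783], [0.4914, -0.2585, 0.0783]]
strip ((556.982666015625, 234.87924194335938), (253.3489227294922, 57.46582794189453), 89.78400421142578)
```

View pics/end.png

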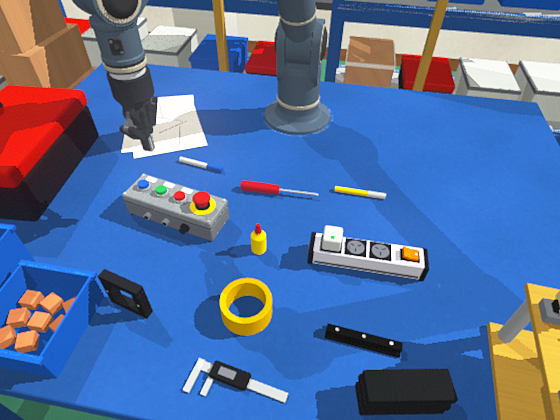

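The picture shows nothing displaced: box at (175,205), strip at (368,255) with its rocker on at (410,254), and the caps are out.

```bash
python3 -c "
from station import manip
print(manip.close_job())"
```

```text
the job is handed in; nothing more can be done
None
```

I switched the rocker on, then pressed and released the blue reset and the green start, each down to its stop; nothing on the bench visibly moved, and I've handed the job in (no verdict was returned).

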